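# Tip weighed cinnamon sticks into the long tin

### The arm

A 6-joint arm with a two-finger parallel gripper is mounted at the origin on the work surface. World frame = base frame: x ahead of the robot, y to its left, z up, the work surface at z = 0. Lengths are in m, angles in rad, forces in N, time in s.
With the tool pointing down it reaches from about 0.35 to 0.975 m from the base axis. Payload 4.9 kg.
Tool frame: the origin (TCP) lies midway between the tips of the shut fingers; the grasp point (between the pads) lies ctrl.grip_depth behind it (ctrl.grip_depth is the distance from the TCP to the grasp point, in m); z points along the fingers, y is the line along which they close (so a half turn about z gives the same grasp; the last joint's range is limited). The gripper opens to 85 mm and grips with 20 to 120 N. Pads are 22 mm wide; open, the fingers measure 114 mm over their backs; the gripper's body (76 mm by 85 mm) begins 54 mm behind the grasp point. The pads swing forward as they close: fully open they stand 13 mm farther back than shut.
Start: joints at [-1.258, 0.053, 1.613, -0, 1.476, -0.119], TCP at [0.262, -0.568, 0.231] pointing down, gripper open.
Joint ranges: [-3.01, 3.01], [-1.01, 2.22], [0.06, 2.58], [-1.02, 4.17], [0.09, 2.62], [-3.14, 3.14]. Speed limits (rad/s): [2.57, 2.57, 3.14, 3.14, 3.14, 3.14].

### API

Orientations are given as a rotation vector (axis times angle).
In Python, from station import ctrl, get_image, camera_model gives the robot as it stands. The module is installed in compiled form; this text tells all that it offers.
- The arm moves only by the shell command python3 -m crank 'ROWS' [FORCE]. ROWS is JSON, a list of rows, each a list of 7 numbers: the shift along the tool's x, y, z in mm, then the turn, a rotation vector about the tool's x, y, z in rad, then the opening, from -1 (shut) to 1 (fully open). A call has exactly 10 rows; each row shifts and turns the commanded pose from where the row before left it, along the tool's axes as they then stand; what a row does not reach is not made up. A row lasts 1/12 s, in which the tool goes at most 41.7 mm and 7.16 degrees, less where a joint would pass 70% of its speed; a pose out of reach is approached as far as the arm can. A call with a gripper value outside its range is refused whole. The fingers move at their own pace and stop on an object; FORCE is the grip in N (left out, the last holds). Time passes only in rows, so rows that do not move let the fingers close, or fill a call up. It gives the time, the measured TCP pose, the force, the opening and the grip force at its end, in the units of the state.
- ctrl.get_obs(): the state, without advancing time (a new reading comes with each control period).
- get_image(name): name is "scene" or "top" or "wrist"; returns the picture (480x640x3 uint8, red, green, blue); there is no depth.
- camera_model(name): a dict with "vertical_fov" (degrees; the focal length in pixels is half the picture's height over the tangent of half this angle, whatever the lens; pixels are square), "cx", "cy" (the principal point, pixels), "R" (3x3) and "t" (3): a world point X has camera coordinates R X + t; the wrist camera has in their place "hand_eye" (4x4, takes a point from camera to tool coordinates, whose origin is the TCP and whose axes are the flange's). Camera axes: x right, y down, z forward; pixel columns grow to the right and rows downward; lengths in m; the calibration is good to about 2 mm. A picture is of the moment at which its call begins: read the wrist's pose just before it. camera_model takes no time and is no camera call.
- ctrl.finish_job(): hands the job in; it is judged then, once.
The state is a dict: "t": time; "q": joint angles; "dq": joint speeds; "effort": joint torques, N m; "tool_pos": TCP position; "tool_rot": TCP orientation; "contact_force": force on the tool from outside, world axes, zero at the start; "wrist_torque": the same for the moment, N m; "opening": finger opening in m; "grip_force": force on a finger pad.
Only numpy, scipy, OpenCV 4.12 (cv2) and the standard library are available. Lean on these libraries where they do the work, as an engineer would, in place of code of your own. Each camera call takes 0.05 s, during which the arm holds its last target. There are 200 camera calls.

### The job

Tip the four weighed-out cinnamon sticks from the scale pan into the long narrow tin without the gripper touching them. Then stand the empty pan squarely back in the middle of the scale's platform, handle over the display as before, and shut the tin's lid. Leave the other goods on the counter where they stand.

Things in the scene. Friction and masses are not known exactly. Their poses are not given: they have to be found in the camera images.
- platform (a point): centre of the top of the counter scale's flat steel platform (160 mm along x, 180 along y), 66 mm above the counter. The scale is a low white box, 235 x 200 mm, fixed to the counter; x points away from its display and keys, z up. The sloping display housing reaches 147 mm from this point on the -x side and is lower than the platform
- pan_grip (a point): grip point on the handle of the loose steel pan (0.2 to 0.37 kg) that stands on the scale. Axes as pan_mid; it lies at x -76, z +50 mm from pan_mid. The handle is a flat black tongue 10 mm thick, 40 wide (along y), 58 long (24 below this point, 34 above) that rises from the back wall leaning 22 degrees from vertical away from the pan: up the tongue is x -0.375, z +0.927
- pan_mid (a point): middle of the pan, 21 mm above its underside. x runs from the handle to the pouring lip, y along the lip, z up. Width along y 170 mm (164 inside). From here the back wall is at x -61, 42 mm high; the flat floor, 3 mm thick, ends at x +20; then a ramp rises at 14 degrees to the lip, which has no rim. Side walls 36 mm high, about 20 beside the ramp
- pan_lip (a point): middle of the pan's straight pouring lip, on its upper face: x +73.5, y 0, z -4.5 mm from pan_mid (same axes)
- tin_mouth (a point): centre of the open mouth, at rim height, of a plain long narrow metal tin fixed to the counter; 85 mm above the counter. Outside 52 mm (x) by 190 mm (y), walls and floor 3 mm, so the mouth is 46 x 184 mm. Axes: x across the mouth towards the lid's hinge, y along the mouth, z up
- tin_lid (a joint): angle of the tin's lid: 0 shut on the rim, grows as it opens, at most 2.0; it starts open at about 1.8. The hinge runs along y at x +27 mm from the mouth centre, at rim height. The lid is a 3 mm plate 54 mm wide, 194 long, its upper face 4 mm above the rim when shut, plus a 10 mm thumb tab at its free edge. The stiff hinge stays where it is left (1 to 2 N at the free edge)
- lid_edge (a point): middle of the lid's free long edge, 54 mm from the hinge (not counting the tab); with the lid upright it is 54 mm above the rim, on the far side of the mouth from -x
- stick1: a cinnamon stick, a straight brown roll of bark 150 mm long, 18 mm thick, 24 g; origin at its centre, y along its length. The four start side by side on the pan floor, parallel to the lip, stick1 nearest the handle. They roll: on steel from a slope of about 13 degrees, so past the ramp once the pan is tipped lip-down by about 30 degrees
- stick2: a cinnamon stick, a straight brown roll of bark 150 mm long, 18 mm thick, 24 g; origin at its centre, y along its length. Number 2 from the handle
- stick3: a cinnamon stick, a straight brown roll of bark 150 mm long, 18 mm thick, 24 g; origin at its centre, y along its length. Number 3 from the handle
- stick4: a cinnamon stick, a straight brown roll of bark 150 mm long, 18 mm thick, 24 g; origin at its centre, y along its length. Number 4 from the handle
- spice_jar: bystander: small amber jar, 54 mm wide, 85 mm high, between the scale and the tin; origin at the centre of its underside
- packets: bystander: two small cardboard packets, one on the other, 60 x 100 x 46 mm, off to the right of the scale and the tin; origin at the centre of the underside
- sauce_bottle: bystander: amber bottle, 52 mm wide, 150 mm high, between and just behind the scale and the tin; origin under its centre
- mortar: bystander, off to the left of the scale and the tin: brass mortar with its pestle, about 140 mm high, 100 mm wide; origin under its centre
Mind the look-alikes: they are no part of the job. Leave any purple look-alike of the part that bears tin_mouth alone.

How it is judged:
On the way, in this order (a step that is already met when the one before it is completed fails the run):
1. all four sticks lie in the tin (x of stick1 in the frame of tin_mouth between -0.026 and 0.026 m and y of stick1 in the frame of tin_mouth between -0.09 and 0.09 m and z of stick1 in the frame of tin_mouth between -0.09 and -0.015 m and x of stick2 in the frame of tin_mouth between -0.026 and 0.026 m and y of stick2 in the frame of tin_mouth between -0.09 and 0.09 m and z of stick2 in the frame of tin_mouth between -0.09 and -0.015 m and x of stick3 in the frame of tin_mouth between -0.026 and 0.026 m and y of stick3 in the frame of tin_mouth between -0.09 and 0.09 m and z of stick3 in the frame of tin_mouth between -0.09 and -0.015 m and x of stick4 in the frame of tin_mouth between -0.026 and 0.026 m and y of stick4 in the frame of tin_mouth between -0.09 and 0.09 m and z of stick4 in the frame of tin_mouth between -0.09 and -0.015 m), for 0.2 s.
2. the pan stands on the scale again, handle over the display (horizontal distance between pan_mid and platform below 0.025 m and z of pan_mid in the frame of platform between 0.015 and 0.026 m and angle between pan_mid's own z axis and vertical below 0.06 rad and angle between the x axis of pan_mid and the x axis of platform, either way round below 0.25 rad and x of pan_grip in the frame of platform below 0 m), for 0.2 s.
At the end, for the whole second after the job is handed in: All four sticks lie in the tin, their centres at least 15 mm below the rim and at rest; the pan stands level (within 3.4 degrees) on the scale, its middle within 25 mm of the platform's centre, square to within 0.25 rad and handle over the display; the lid is shut to within 0.1 rad (all of step 1 and all of step 2 and value of joint tin_lid below 0.1 rad and linear speed of each of stick1, stick2, stick3, stick4 below 0.03 m/s); the robot touches nothing.
It fails at once if the gripper touches a cinnamon stick (contact force between the fingers and stick1 above 0.5 N or contact force between the fingers and stick2 above 0.5 N or contact force between the fingers and stick3 above 0.5 N or contact force between the fingers and stick4 above 0.5 N).
It fails at once if another thing on the counter is pushed more than 30 mm or knocked over (distance of any of spice_jar, packets, sauce_bottle, mortar from where it was at the start of the episode above 0.03 m or angle between any of spice_jar, packets, sauce_bottle, mortar's own z axis and vertical above 0.5 rad).
It also fails if it takes over 72 s, if anything falls off the work surface, if the arm or the gripper's body presses on something with over 40 N, if the wrist force passes 120 N, or if a joint passes its speed limit or range.

## Working session

There is one attempt and no reset: what is moved stays moved. The work goes in short steps, Python scripts to look and compute and a shell command to move; the robot and the scene stay as the last step left them, time stands still between calls to the robot, and variables do not carry over. Pictures are saved under pics/ and viewed, at most 10 in all, crops included, and the job is handed in when it is done.

```bash
mkdir -p pics; python3 - <<'E'
from station import ctrl,get_image,camera_model
import cv2,numpy as np
o=ctrl.get_obs();print(o,ctrl.grip_depth)
for n in("scene","top","wrist"):
    im=get_image(n);np.save(f"pics/{n}0.npy",im);cv2.imwrite(f"pics/{n}0.png",im[:,:,::-1]);print(n,camera_model(n))
E
```

```text
{'t': 0.0, 'q': array([-1.25801441e+00,  5.33791838e-02,  1.61431891e+00,  1.39195080e-05,
        1.47600647e+00, -1.19019237e-01]), 'dq': array([-2.02251943e-03, -1.52271447e-04, -3.39164911e-04,  2.95545236e-04,
       -5.52622538e-04, -6.20200938e-05]), 'effort': array([-1.95075285e-03, -3.93694282e+01, -3.70172489e+01, -2.61788746e-04,
        7.00308665e-03, -1.69698666e-05]), 'tool_pos': array([ 0.2613632 , -0.56702784,  0.23003431]), 'tool_rot': array([-3.06660292e+00, -6.72561907e-01,  2.99027789e-04]), 'contact_force': array([-0.27352468,  0.61353472,  0.17851722]), 'wrist_torque': array([-0.01751249,  0.02217381,  0.02648282]), 'grip_force': 0.0, 'opening': 0.0855614353190712} 0.0187
scene {'vertical_fov': 56.428680348771614, 'cx': 321.0573260090161, 'cy': 240.10041655911638, 'R': array([[ 0.19260662,  0.98120849, -0.01151472],
       [ 0.61907256, -0.13060877, -0.77439687],
       [-0.76134871,  0.14202552, -0.63259536]]), 't': array([-0.08728562, -0.24909339,  1.62020118])}
top {'vertical_fov': 44.48906374258874, 'cx': 332.79610316282685, 'cy': 241.17689184819216, 'R': array([[ 0.01960581, -0.99979059,  0.00586471],
       [-0.99813447, -0.01991189, -0.05771565],
       [ 0.05782035, -0.0047222 , -0.99831584]]), 't': array([-0.01884799,  0.51944833,  1.36455945])}
wrist {'vertical_fov': 63.82558801524492, 'cx': 325.86979485879095, 'cy': 242.15818386480564, 'hand_eye': array([[ 3.59435232e-04, -9.52622795e-01, -3.04154042e-01,
         7.87638555e-02],
       [ 9.99999767e-01,  1.66049688e-04,  6.61679289e-04,
        -7.18181064e-04],
       [-5.79826090e-04, -3.04154209e-01,  9.52622633e-01,
        -1.42784117e-01],
       [ 0.00000000e+00,  0.00000000e+00,  0.00000000e+00,
         1.00000000e+00]])}
```

View pics/top0.png

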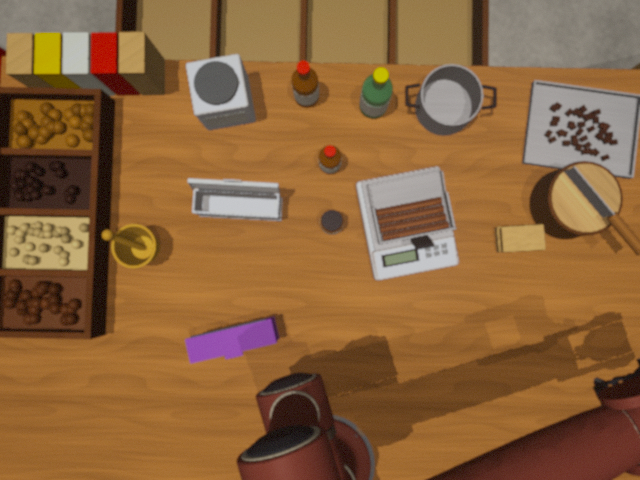

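View pics/scene0.png

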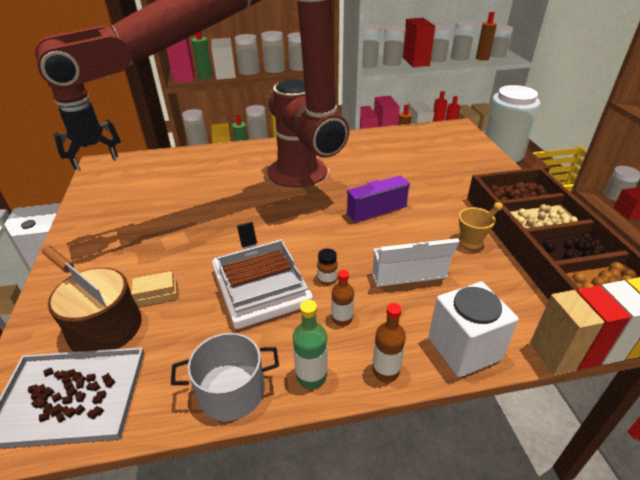

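The top view (and scene view) shows the scale with its pan at about (407,222) and the handle at (423,242). There are two candidates for the tin: the silver open one at (237,204), and the purple closed one at (232,340), which is the look-alike. The silver one fits because it is plain metal with its lid standing open on the far side. The bystanders are the jar (332,220), bottle (330,158), packets (521,238) and mortar (133,245). I'll confirm in an enlarged crop.

```bash
python3 - <<'E'
import cv2
im=cv2.imread("pics/top0.png")[150:285,180:466]
cv2.imwrite("pics/crop1.png",cv2.resize(im,None,fx=2.79,fy=2.79,interpolation=cv2.INTER_CUBIC))
E
```

```text
(no output)
```

View pics/crop1.png

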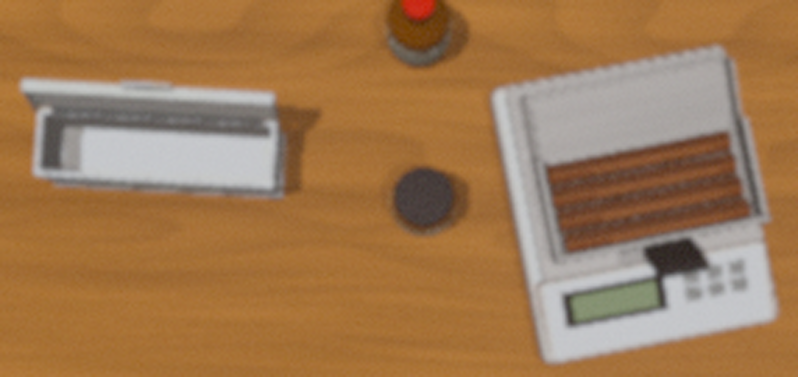

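The crop confirms the silver tin, with its mouth between crop pixels (34,178), (280,192), (272,125) and (45,108) and its lid open on the far side. The pan's handle is the black tongue at crop (677,257), over the display, and the lip is on the far side. Next I'll measure.

```bash
cat > h.py <<'E'
import numpy as np,cv2
from station import ctrl,get_image,camera_model
from scipy.spatial.transform import Rotation as Ro
def ray(n,p,obs=None):
    m=camera_model(n);f=240/np.tan(np.radians(m["vertical_fov"]/2))
    d=np.array([(p[0]-m["cx"])/f,(p[1]-m["cy"])/f,1.])
    if n=="wrist":
        o=obs;H=m["hand_eye"];Rt=Ro.from_rotvec(o["tool_rot"]).as_matrix()
        return o["tool_pos"]+Rt@H[:3,3],Rt@H[:3,:3]@d
    R=np.array(m["R"]);return -R.T@m["t"],R.T@d
def plane(n,p,z,obs=None):
    c,d=ray(n,p,obs);return c+d*(z-c[2])/d[2]
def proj(n,X):
    m=camera_model(n);f=240/np.tan(np.radians(m["vertical_fov"]/2))
    c=m["R"]@np.array(X)+m["t"];return f*c[:2]/c[2]+[m["cx"],m["cy"]]
def tri(r1,r2):
    (a,u),(b,v)=r1,r2
    s=np.linalg.lstsq(np.c_[u,-v],b-a,rcond=None)[0]
    p,q=a+s[0]*u,b+s[1]*v;return (p+q)/2,np.linalg.norm(p-q)
def Rpan(yaw,tip=0): return (Ro.from_euler('z',yaw)*Ro.from_euler('y',tip)).as_matrix()
GT=np.array([[0,.927,.375],[1,0,0],[0,.375,-.927]])  # tool axes (cols) in pan frame
GT[:,1:]/=np.linalg.norm([.927,.375])
GRIP=np.array([-.076,0,.05]);LIP=np.array([.0735,0,-.0045])
def toolpose(mid,yaw,tip=0):
    R=Rpan(yaw,tip);return mid+R@(GRIP+.0187*GT[:,2]),R@GT
def delta(p,R):
    o=ctrl.get_obs();R0=Ro.from_rotvec(o["tool_rot"]).as_matrix()
    print("t",round(o["t"],2),"shift mm before turn",np.round(1e3*R0.T@(p-o["tool_pos"]),1),"turn",np.round(Ro.from_matrix(R0.T@R).as_rotvec(),3),
     "| shift mm after turn",np.round(1e3*R.T@(p-o["tool_pos"]),1))
E
python3 - <<'E'
from h import *
top=np.load("pics/top0.npy");sc=np.load("pics/scene0.npy")
def comp(im,mask,box):
    x0,y0,x1,y1=box;m=np.zeros(mask.shape,np.uint8);m[y0:y1,x0:x1]=mask[y0:y1,x0:x1]
    n,l,s,c=cv2.connectedComponentsWithStats(m);i=1+np.argmax(s[1:,4]);return c[i],s[i],(l==i).astype(np.uint8)
dark=lambda im:(im.max(2)<75).astype(np.uint8)
ct,st,mt=comp(top,dark(top),(405,230,442,256));cs,ss,ms=comp(sc,dark(sc),(232,215,262,250))
print("handle",ct,st,cv2.minAreaRect(cv2.findNonZero(mt)),cs,ss,cv2.minAreaRect(cv2.findNonZero(ms)))
H,e=tri(ray("top",ct),ray("scene",cs));print("tongue centre",H,e)
f=top.astype(int);br=((f[...,0]-f[...,2]>35)&(f[...,0]<175)).astype(np.uint8)
c,s,m=comp(top,br,(372,190,452,245));r=cv2.minAreaRect(cv2.findNonZero(m));print("sticks",c,s,r)
b=np.array([plane("top",p,.082) for p in cv2.boxPoints(r)]);print(b.round(4))
cc=lambda x,y:(x/2.79+180,y/2.79+150)
for n,p,z in[("tin front l",(34,178),.085),("front r",(280,192),.085),("hinge l",(45,108),.085),("hinge r",(274,125),.085),
 ("lid l",(22,82),.137),("lid r",(274,95),.137),("lip l",(525,95),.085),("lip r",(728,55),.085),("back l",(560,260),.108),("back r",(766,218),.108),
 ("jar",(424,197),.085),("bottle",(419,4),.15),("box fl",(495,92),.055),("box fr",(722,46),.055),("box nr",(775,314),.04),("box nl",(548,362),.04)]:
    print(n,plane("top",cc(*p),z).round(4))
E
```

```text
handle [421.57458564 241.95027624] [412 236  21  15 181] ((421.7500305175781, 241.75001525878906), (12.016654968261719, 18.024978637695312), 71.56505584716797) [246.72289157 234.3313253 ] [238 223  18  24 332] ((246.59617614746094, 234.4807891845703), (22.357234954833984, 15.100940704345703), 78.69007110595703)
tongue centre [ 0.51449091 -0.1980892   0.14152196] 0.0007977957000517711
sticks [411.59553831 218.55334627] [ 376  198   73   42 2062] ((412.0, 218.50001525878906), (31.182466506958008, 68.44452667236328), 78.69007110595703)
[[ 0.588  -0.1025  0.082 ]
 [ 0.6214 -0.253   0.082 ]
 [ 0.5527 -0.2673  0.082 ]
 [ 0.5195 -0.1172  0.082 ]]
tin front l [0.5707 0.3071 0.085 ]
front r [0.5634 0.1099 0.085 ]
hinge l [0.6273 0.3002 0.085 ]
hinge r [0.6173 0.1161 0.085 ]
lid l [0.6397 0.3065 0.137 ]
lid r [0.6335 0.112  0.137 ]
lip l [ 0.6457 -0.0851  0.085 ]
lip r [ 0.6816 -0.2483  0.085 ]
back l [ 0.512  -0.1133  0.108 ]
back r [ 0.5484 -0.2751  0.108 ]
jar [ 0.5617 -0.0055  0.085 ]
bottle [0.7041 0.0014 0.15  ]
box fl [ 0.6524 -0.0623  0.055 ]
box fr [ 0.6945 -0.249   0.055 ]
box nr [ 0.4747 -0.2976  0.04  ]
box nl [ 0.4314 -0.1105  0.04  ]
```

```bash
cat >> h.py <<'E'
MID=np.array([.5907,-.1815,.087]);YAW=.218
TIN=np.array([.596,.208,.085]);TYAW=-.04
E
python3 - <<'E'
from h import *
p,R=toolpose(MID,YAW);print(p,R)
delta(p-.08*R[:,2],R)
E
```

```text
[ 0.52334546 -0.1964204   0.1196647 ] [[-0.21627739  0.90508054  0.3661329 ]
 [ 0.97633196  0.20049375  0.08110589]
 [ 0.          0.37500863 -0.92702132]]
t 0.15 shift mm before turn [ 363.7 -233.4   36.9] turn [-0.324  0.259 -1.339] | shift mm after turn [305.3 269.9 148.6]
```

```bash
python3 -m crank '[[0,0,0,-0.027,0.0216,-0.1116,1],[0,0,0,-0.027,0.0216,-0.1116,1],[0,0,0,-0.027,0.0216,-0.1116,1],[0,0,0,-0.027,0.0216,-0.1116,1],[0,0,0,-0.027,0.0216,-0.1116,1],[0,0,0,-0.027,0.0216,-0.1116,1],[0,0,0,-0.027,0.0216,-0.1116,1],[0,0,0,-0.027,0.0216,-0.1116,1],[0,0,0,-0.027,0.0216,-0.1116,1],[0,0,0,-0.027,0.0216,-0.1116,1]]' 80
python3 -m crank '[[0,0,0,-0.027,0.0216,-0.1116,1],[0,0,0,-0.027,0.0216,-0.1116,1],[25,22,12,0,0,0,1],[25,22,12,0,0,0,1],[25,22,12,0,0,0,1],[25,22,12,0,0,0,1],[25,22,12,0,0,0,1],[25,22,12,0,0,0,1],[25,22,12,0,0,0,1],[25,22,12,0,0,0,1]]'
python3 - <<'E'
from h import *
p,R=toolpose(MID,YAW);delta(p-.08*R[:,2],R)
E
```

```text
t: 0.98
tool_pos: [0.2614, -0.5673, 0.2309]
tool_rot: [2.066, 2.051, 0.376]
contact_force: [-0.7, -1.4, -0.8]
opening: 0.0852
grip_force: 0.0
t: 1.82
tool_pos: [0.4132, -0.3277, 0.2075]
tool_rot: [1.796, 2.236, 0.434]
contact_force: [1.0, -0.5, -0.0]
opening: 0.0854
grip_force: 0.0
t 1.82 shift mm before turn [104.5  93.   52.2] turn [-0.     0.001 -0.   ] | shift mm after turn [104.4  93.   52.4]
```

```bash
python3 -m crank '[[21,19,11,0,0,0,1],[21,19,11,0,0,0,1],[21,19,11,0,0,0,1],[21,18,10,0,0,0,1],[20,18,10,0,0,0,1],[0,0,0,0,0,0,1],[0,0,16,0,0,0,1],[0,0,16,0,0,0,1],[0,0,16,0,0,0,1],[0,0,12,0,0,0,1]]'
python3 - <<'E'
from h import *
p,R=toolpose(MID,YAW);delta(p,R)
cv2.imwrite("pics/w1.png",get_image("wrist")[:,:,::-1])
E
```

```text
t: 2.65
tool_pos: [0.5155, -0.2, 0.1364]
tool_rot: [1.797, 2.238, 0.433]
contact_force: [0.2, -0.6, -0.9]
opening: 0.0851
grip_force: 0.0
t 2.65 shift mm before turn [ 1.9  1.6 18.6] turn [-0.002  0.001 -0.   ] | shift mm after turn [ 1.8  1.6 18.6]
```

View pics/w1.png

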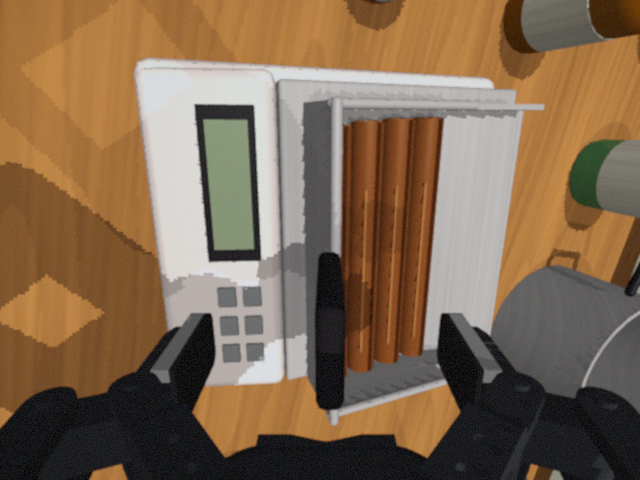

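The wrist view shows the tongue at (330,330), centred between the finger pads at about (200,350) and (460,350). I'll advance and close.

```bash
python3 -m crank '[[1,1,9,0,0,0,1],[1,0.5,9,0,0,0,1],[0,0,0,0,0,0,1],[0,0,0,0,0,0,-1],[0,0,0,0,0,0,-1],[0,0,0,0,0,0,-1],[0,0,0,0,0,0,-1],[0,0,0,0,0,0,-1],[0,0,0,0,0,0,-1],[0,0,0,0,0,0,-1]]' 110
python3 - <<'E'
from h import *
p,R=toolpose(MID,YAW);delta(p,R); delta(p+[0,0,.12],R)
E
```

```text
t: 3.53
tool_pos: [0.5232, -0.1966, 0.1218]
tool_rot: [1.795, 2.237, 0.433]
contact_force: [-2.6, -0.6, 0.5]
opening: 0.0089
grip_force: 107.1
t 3.53 shift mm before turn [ 0.1 -0.7  2.1] turn [-0.001  0.002  0.   ] | shift mm after turn [ 0.1 -0.7  2.1]
t 3.53 shift mm before turn [-1.000e-01  4.420e+01 -1.092e+02] turn [-0.001  0.002  0.   ] | shift mm after turn [ 1.000e-01  4.430e+01 -1.092e+02]
```

```bash
python3 -m crank '[[0,1.5,-4,0,0,0,-1],[0,3,-8,0,0,0,-1],[0,5,-12,0,0,0,-1],[0,6,-15,0,0,0,-1],[0,6,-15,0,0,0,-1],[0,6,-15,0,0,0,-1],[0,6,-15,0,0,0,-1],[0,6,-15,0,0,0,-1],[0,3,-8,0,0,0,-1],[0,1.5,-4,0,0,0,-1]]'
python3 - <<'E'
from h import *
print(ctrl.get_obs()["tool_pos"])
w=get_image("wrist")[:,:,::-1];t=get_image("top")[150:285,300:470,::-1];s=get_image("scene")[150:350,180:380,::-1]
r=lambda a,k:cv2.resize(a,None,fx=k,fy=k)
a=r(w,.6);b=r(t,2.0);c=r(s,1.4)
C=np.zeros((570,790,3),np.uint8);C[:288,:384]=a;C[:270,400:740]=b;C[290:570,:280]=c
cv2.imwrite("pics/m2.png",C)
E
```

```text
t: 4.37
tool_pos: [0.5233, -0.1969, 0.2441]
tool_rot: [1.792, 2.234, 0.433]
contact_force: [-0.2, -0.2, -2.4]
opening: 0.0088
grip_force: 107.3
[ 0.52325664 -0.1969255   0.2441476 ]
```

View pics/m2.png

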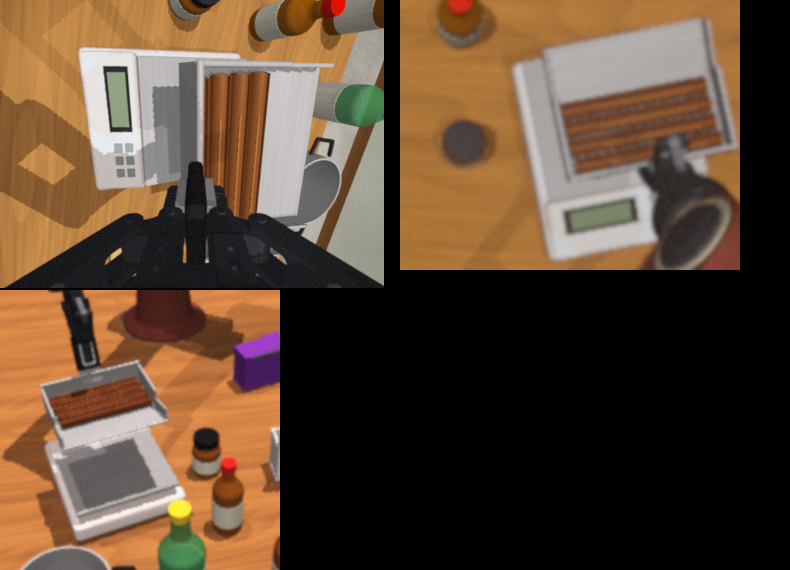

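The grasp held, and all four sticks still lie on the pan floor. The platform is visible in the scene crop for later.

```bash
cat >> h.py <<'E'
def lippose(lx,lz,tip,ly=0,slip=(0,0,0)):
    R=Rpan(TYAW,tip);lip=TIN+Rpan(TYAW)@np.array([lx,ly,lz]);return toolpose(lip-R@LIP,TYAW,tip)
E
python3 - <<'E'
from h import *
delta(*lippose(-.035,.115,0))
E
```

```text
t 4.52 shift mm before turn [424.1 -12.7  -1.6] turn [-0.001 -0.095  0.24 ] | shift mm after turn [ 407.  -112.7  -41.5]
```

```bash
python3 -m crank '[[5,0,0,0,-0.0095,0.024,-1],[12,0,0,0,-0.0095,0.024,-1],[18,0,0,0,-0.0095,0.024,-1],[24,-1,0,0,-0.0095,0.024,-1],[26,-1,0,0,-0.0095,0.024,-1],[26,-1,0,0,-0.0095,0.024,-1],[26,-1,0,0,-0.0095,0.024,-1],[26,-1,0,0,-0.0095,0.024,-1],[26,-1,0,0,-0.0095,0.024,-1],[26,-1,0,0,-0.0095,0.024,-1]]'
python3 - <<'E'
from h import *
delta(*lippose(-.035,.115,0))
E
```

```text
t: 5.35
tool_pos: [0.4974, 0.0184, 0.2365]
tool_rot: [2.052, 1.967, 0.381]
contact_force: [0.4, -0.9, -4.3]
opening: 0.0091
grip_force: 107.3
t 5.35 shift mm before turn [193.2 -80.5 -32.7] turn [-0.003 -0.001 -0.002] | shift mm after turn [193.4 -79.9 -33.1]
```

```bash
python3 -m crank '[[24,-6,-2,0,0,0,-1],[24,-8,-3,0,0,0,-1],[24,-10,-4,0,0,0,-1],[24,-11,-5,0,0,0,-1],[24,-11,-5,0,0,0,-1],[24,-11,-5,0,0,0,-1],[20,-9,-4,0,0,0,-1],[15,-7,-3,0,0,0,-1],[9,-4,-2,0,0,0,-1],[5,-2,0,0,0,0,-1]]'
python3 - <<'E'
from h import *
delta(*lippose(-.035,.115,0))
o=ctrl.get_obs();np.save("pics/o3.npy",[o["tool_pos"],o["tool_rot"]])
w=get_image("wrist")[:,:,::-1];cv2.imwrite("pics/w3.png",w);cv2.imwrite("pics/t3.png",get_image("top")[:,:,::-1])
t=cv2.imread("pics/t3.png")[150:260,170:330]
C=np.zeros((480,800,3),np.uint8);C[:360,:480]=cv2.resize(w,(480,360));C[:220,480:]=cv2.resize(t,None,fx=2,fy=2);cv2.imwrite("pics/m3.png",C)
E
```

```text
t: 6.18
tool_pos: [0.4194, 0.2146, 0.2378]
tool_rot: [2.049, 1.971, 0.381]
contact_force: [-0.1, -0.4, -3.0]
opening: 0.0088
grip_force: 107.3
t 6.18 shift mm before turn [ 0.5 -0.9  0.3] turn [-0.004 -0.001  0.001] | shift mm after turn [ 0.5 -0.9  0.3]
```

View pics/m3.png

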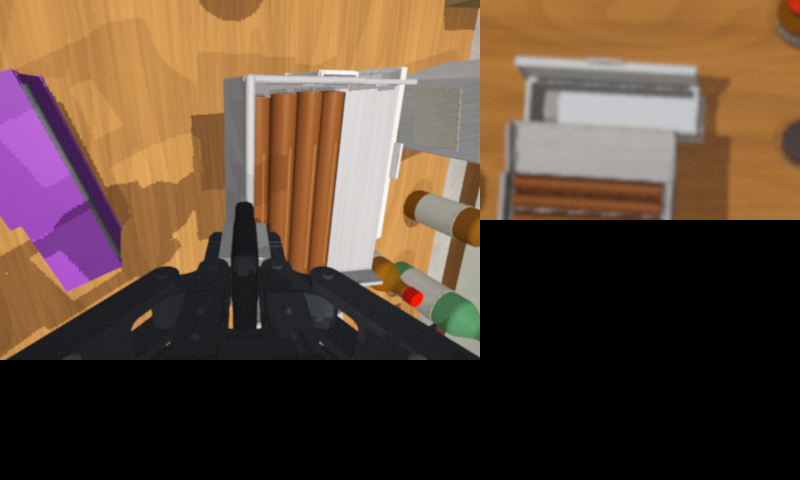

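```bash
python3 - <<'E'
from h import *
o=ctrl.get_obs();R=Ro.from_rotvec(o["tool_rot"]).as_matrix()
Rp=R@GT.T;mid=o["tool_pos"]-R[:,2]*.0187-Rp@GRIP
for y in(.085,-.085):
    X=mid+Rp@(LIP+[0,y,0]);print("lip",X.round(4),proj("top",X).round(1))
for x in(-.026,-.023,.023,.026):
    for y in(.095,-.095):print("tin",x,y,proj("top",TIN+Rpan(TYAW)@[x,y,0]).round(1))
for p in[(184,212),(268,215.5)]:print(plane("top",p,.2).round(4))
for p in[(281,219.5),(278.5,196),(193.5,192)]:print(plane("top",p,.085).round(4))
g=cv2.cvtColor(cv2.imread("pics/top0.png"),cv2.COLOR_BGR2GRAY)
for c in(215,235,255):print(c,g[180:226,c].tolist())
for r in(203,207,211):print(r,g[r,186:200].tolist(),g[r,272:292].tolist())
E
```

```text
lip [0.5655 0.2932 0.2003] [185.7 210.5]
lip [0.5589 0.1233 0.2003] [269.  215.4]
tin -0.026 0.095 [193.6 212.4]
tin -0.026 -0.095 [278.5 217.5]
tin -0.023 0.095 [193.7 211.1]
tin -0.023 -0.095 [278.6 216.2]
tin 0.023 0.095 [195.2 190.7]
tin 0.023 -0.095 [279.9 195.8]
tin 0.026 0.095 [195.3 189.4]
tin 0.026 -0.095 [280.  194.4]
[0.5625 0.2967 0.2   ]
[0.5588 0.1254 0.2   ]
[0.5619 0.1085 0.085 ]
[0.6146 0.1154 0.085 ]
[0.6197 0.3058 0.085 ]
215 [185, 196, 194, 176, 148, 121, 118, 119, 111, 105, 106, 108, 99, 90, 100, 132, 171, 192, 199, 200, 199, 200, 197, 199, 198, 198, 200, 199, 199, 200, 198, 196, 191, 178, 147, 118, 119, 126, 122, 117, 113, 108, 108, 112, 114, 112]
235 [165, 159, 171, 187, 178, 152, 125, 120, 119, 111, 101, 98, 98, 98, 95, 98, 125, 168, 191, 200, 200, 198, 200, 200, 199, 198, 199, 199, 199, 200, 200, 198, 199, 196, 186, 159, 122, 117, 129, 124, 115, 111, 110, 111, 114, 117]
255 [136, 155, 180, 193, 196, 184, 157, 129, 120, 118, 114, 103, 100, 101, 103, 98, 97, 125, 166, 192, 198, 199, 198, 201, 198, 200, 198, 198, 199, 198, 200, 200, 198, 198, 196, 184, 155, 123, 124, 131, 127, 116, 111, 111, 111, 116]
203 [120, 113, 116, 116, 118, 130, 160, 175, 156, 116, 85, 80, 77, 83] [198, 199, 197, 198, 198, 192, 173, 135, 109, 106, 104, 93, 86, 82, 86, 84, 93, 111, 118, 121]
207 [122, 124, 122, 127, 125, 142, 169, 173, 147, 104, 79, 79, 83, 79] [199, 199, 198, 199, 195, 184, 155, 121, 105, 102, 98, 90, 84, 87, 87, 97, 108, 120, 127, 122]
211 [124, 126, 125, 120, 127, 146, 173, 184, 179, 169, 158, 156, 158, 160] [198, 199, 197, 198, 191, 178, 142, 114, 112, 110, 96, 89, 91, 88, 91, 99, 116, 126, 128, 126]
```

```bash
python3 - <<'E'
from h import *
delta(*lippose(-.012,.016,0))
r=GT.T@(LIP-GRIP)-[0,0,.0187];print("lip in tool",r)
for a in(.02,.03,.04):print(a,(1e3*(r-Ro.from_rotvec([a,0,0]).as_matrix()@r)).round(2))
E
```

```text
t 6.28 shift mm before turn [  1.2 -17.  100.6] turn [-0.003 -0.     0.001] | shift mm after turn [  1.3 -17.3 100.6]
lip in tool [0.         0.11815172 0.08788645]
0.02 [ 0.    1.78 -2.35]
0.03 [ 0.    2.69 -3.5 ]
0.04 [ 0.    3.61 -4.65]
```

```bash
python3 -m crank '[[0,-1,5,0,0,0,-1],[0.5,-2,10,0,0,0,-1],[0,-2,12,0,0,0,-1],[0.5,-2,12,0,0,0,-1],[0,-2,12,0,0,0,-1],[0,-2,12,0,0,0,-1],[0,-2,12,0,0,0,-1],[0,-2,12,0,0,0,-1],[0,-1,8,0,0,0,-1],[0,-1,5,0,0,0,-1]]'
python3 -m crank '[[0,0.9,-1.2,0.01,0,0,-1],[0,1.8,-2.35,0.02,0,0,-1],[0,2.7,-3.5,0.03,0,0,-1],[0,2.7,-3.5,0.03,0,0,-1],[0,2.7,-3.5,0.03,0,0,-1],[0,2.7,-3.5,0.03,0,0,-1],[0,2.7,-3.5,0.03,0,0,-1],[0,2.7,-3.5,0.03,0,0,-1],[0,1.8,-2.35,0.02,0,0,-1],[0,0.9,-1.2,0.01,0,0,-1]]'
python3 - <<'E'
from h import *
delta(*lippose(-.012,.014,.24))
cv2.imwrite("pics/m4.png",np.hstack([cv2.resize(get_image("top")[150:280,170:330,::-1],(394,320)),cv2.resize(get_image("scene")[200:320,330:480,::-1],(400,320))]))
E
```

```text
t: 7.12
tool_pos: [0.4421, 0.2123, 0.1381]
tool_rot: [2.051, 1.967, 0.379]
contact_force: [-0.2, 0.4, -3.4]
opening: 0.0087
grip_force: 107.4
t: 7.95
tool_pos: [0.4573, 0.2131, 0.1755]
tool_rot: [2.188, 2.101, 0.156]
contact_force: [0.0, 0.2, -3.7]
opening: 0.0089
grip_force: 107.3
t 7.95 shift mm before turn [ 0.4 -3.7  6. ] turn [ 0.002 -0.002 -0.001] | shift mm after turn [ 0.4 -3.7  6. ]
```

View pics/m4.png

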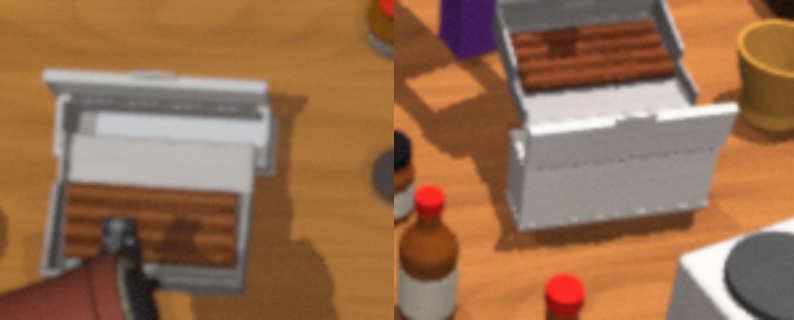

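Top half: the sticks are still on the pan floor and the lip is inside the tin's mouth, parallel to the rim. I'll pull back about 6 mm, lower 6 mm, then tip.

```bash
python3 -m crank '[[-1.5,-4,3,0,0,0,-1],[-1.5,-3,2,0,0,0,-1],[0,1.8,-2.35,0.02,0,0,-1],[0,2.7,-3.5,0.03,0,0,-1],[0,2.7,-3.5,0.03,0,0,-1],[0,2.7,-3.5,0.03,0,0,-1],[0,2.7,-3.5,0.03,0,0,-1],[0,2.7,-3.5,0.03,0,0,-1],[0,1.8,-2.35,0.02,0,0,-1],[0,0.9,-1.2,0.01,0,0,-1]]'
python3 -m crank '[[0,1.8,-2.35,0.02,0,0,-1],[0,1.8,-2.35,0.02,0,0,-1],[0,1.8,-2.35,0.02,0,0,-1],[0,1.8,-2.35,0.02,0,0,-1],[0,1.8,-2.35,0.02,0,0,-1],[0,1.8,-2.35,0.02,0,0,-1],[0,1.8,-2.35,0.02,0,0,-1],[0,1.8,-2.35,0.02,0,0,-1],[0,0,0,0,0,0,-1],[0,0,0,0,0,0,-1]]'
python3 - <<'E'
from h import *
delta(*lippose(-.015,.014,.6))
cv2.imwrite("pics/m5.png",np.hstack([cv2.resize(get_image("top")[150:280,170:330,::-1],(394,320)),cv2.resize(get_image("scene")[180:320,320:495,::-1],(400,320))]))
E
```

```text
t: 8.88
tool_pos: [0.4666, 0.2094, 0.1921]
tool_rot: [-2.236, -2.147, 0.059]
contact_force: [-0.3, -0.5, -1.1]
opening: 0.0088
grip_force: 107.6
t: 9.72
tool_pos: [0.4829, 0.2088, 0.2085]
tool_rot: [-2.147, -2.062, 0.223]
contact_force: [0.1, 0.3, -2.3]
opening: 0.009
grip_force: 107.7
t 9.72 shift mm before turn [ 3.8  1.1 -1.9] turn [-0.001 -0.001 -0.   ] | shift mm after turn [ 3.8  1.1 -1.9]
```

View pics/m5.png

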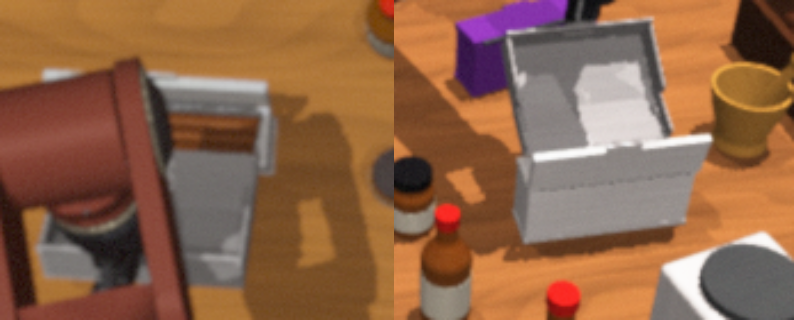

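The pan is empty and sticks are visible in the tin's mouth at (210,130). I'll raise the pan and level it.

```bash
python3 - <<'E'
from h import *
delta(*lippose(-.03,.13,.6))
p,R=toolpose(MID+[0,0,.125],YAW);delta(p,R)
E
```

```text
t 9.82 shift mm before turn [   3.8  -38.  -112.2] turn [-0.001 -0.    -0.   ] | shift mm after turn [   3.7  -37.9 -112.2]
t 9.82 shift mm before turn [-403.2   48.1  -47.9] turn [-0.597  0.022 -0.261] | shift mm after turn [-404.5  -30.6  -51.5]
```

```bash
python3 -m crank '[[0,-1,-5,0,0,0,-1],[0,-3,-10,0,0,0,-1],[0,-5,-15,0,0,0,-1],[0,-6,-17,0,0,0,-1],[0,-6,-17,0,0,0,-1],[0,-6,-17,0,0,0,-1],[0,-5,-15,0,0,0,-1],[0,-3,-9,0,0,0,-1],[0,-2,-5,0,0,0,-1],[0,-1,-2,0,0,0,-1]]'
python3 -m crank '[[-5,0,0,-0.06,0.0022,-0.026,-1],[-12,0,0,-0.06,0.0022,-0.026,-1],[-20,0,0,-0.06,0.0022,-0.026,-1],[-25,0,0,-0.06,0.0022,-0.026,-1],[-28,0,0,-0.06,0.0022,-0.026,-1],[-28,0,0,-0.06,0.0022,-0.026,-1],[-28,0,0,-0.06,0.0022,-0.026,-1],[-28,0,0,-0.06,0.0022,-0.026,-1],[-20,0,0,-0.06,0.0022,-0.026,-1],[-10,0,0,-0.057,0.0022,-0.026,-1]]'
python3 - <<'E'
from h import *
p,R=toolpose(MID+[0,0,.105],YAW);delta(p,R)
cv2.imwrite("pics/t6.png",get_image("top")[:,:,::-1]);cv2.imwrite("pics/s6.png",get_image("scene")[:,:,::-1])
a=cv2.imread("pics/t6.png")[150:285,175:470];cv2.imwrite("pics/m6.png",cv2.resize(a,None,fx=2.7,fy=2.7,interpolation=cv2.INTER_CUBIC))
E
```

```text
t: 10.65
tool_pos: [0.4695, 0.2094, 0.3275]
tool_rot: [-2.148, -2.064, 0.22]
contact_force: [-0.6, 0.0, -2.4]
opening: 0.0086
grip_force: 107.7
t: 11.48
tool_pos: [0.486, 0.0044, 0.3213]
tool_rot: [1.798, 2.235, 0.434]
contact_force: [-0.0, -0.5, -1.7]
opening: 0.0089
grip_force: 107.6
t 11.48 shift mm before turn [-204.1  -42.2   87.3] turn [ 0.     0.001 -0.002] | shift mm after turn [-204.1  -42.7   87. ]
```

View pics/m6.png

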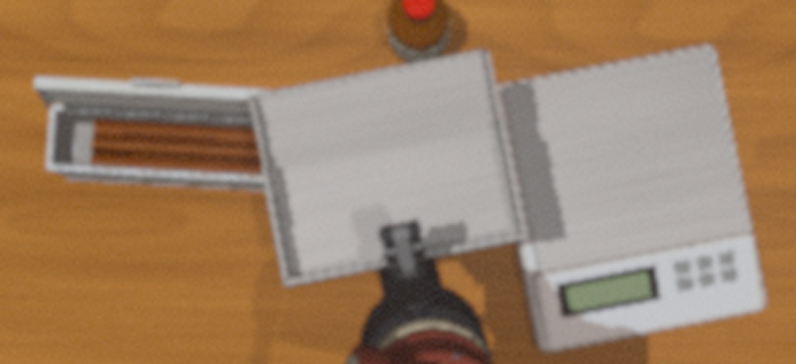

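Sticks lie parallel and low in the tin at (175,145), and the scale is bare. Its far-right corner is at crop (714,47) and its right edge runs down to (752,236).

```bash
python3 - <<'E'
from h import *
cc=lambda x,y:(x/2.7+175,y/2.7+150)
u=np.array([np.cos(.22),np.sin(.22)]);v=np.array([-u[1],u[0]])
for n,p,z in[("fr",(714,47),.064),("nr",(752,236),.064),("fl",(500,88),.064),("far mid",(607,68),.064),("disp r",(752,236),.06),("disp l",(540,262),.06),("box nr",(765,306),.035),("box nl",(545,350),.035)]:
    X=plane("top",cc(*p),z);d=X[:2]-[.5907,-.1815];print(n,X.round(4),"in pan-start frame",(1e3*d@u).round(1),(1e3*d@v).round(1))
g=cv2.cvtColor(cv2.imread("pics/t6.png"),cv2.COLOR_BGR2GRAY)
# profiles through the scale, along its axes at z=.066
for nm,f in(("along x y=-30",lambda s:(s,-.03)),("along y x=0",lambda s:(0,s)),("along y x=40",lambda s:(.04,s))):
    out=[]
    for s in np.arange(-.16,.125,.005):
        a,b=f(s);X=np.array([.5907,-.1815])+a*u+b*v;q=proj("top",[*X,.066]).astype(np.float32)
        out.append((int(round(s*1000)),int(cv2.getRectSubPix(g,(1,1),tuple(map(float,q)))[0,0])))
    print(nm,out)
E
```

```text
fr [ 0.6907 -0.2488  0.064 ] in pan-start frame 82.9 -87.5
nr [ 0.5309 -0.2823  0.064 ] in pan-start frame -80.3 -85.3
fl [ 0.652  -0.0682  0.064 ] in pan-start frame 84.5 97.2
far mid [ 0.6709 -0.1584  0.064 ] in pan-start frame 83.3 5.0
disp r [ 0.5312 -0.2831  0.06  ] in pan-start frame -80.2 -86.2
disp l [ 0.5057 -0.1046  0.06  ] in pan-start frame -66.2 93.6
box nr [ 0.473 -0.3    0.035] in pan-start frame -140.7 -90.0
box nl [ 0.4317 -0.1119  0.035 ] in pan-start frame -140.0 102.6
along x y=-30 [(-160, 120), (-155, 122), (-150, 123), (-145, 124), (-140, 169), (-135, 196), (-130, 196), (-125, 197), (-120, 196), (-115, 196), (-110, 184), (-105, 184), (-100, 191), (-95, 185), (-90, 183), (-85, 195), (-80, 192), (-75, 165), (-70, 177), (-65, 177), (-60, 175), (-55, 173), (-50, 174), (-45, 176), (-40, 174), (-35, 172), (-30, 171), (-25, 170), (-20, 172), (-15, 170), (-10, 172), (-5, 172), (0, 172), (5, 170), (10, 171), (15, 169), (20, 169), (25, 171), (30, 172), (35, 170), (40, 172), (45, 173), (50, 172), (55, 172), (60, 170), (65, 169), (70, 169), (75, 168), (80, 167), (85, 161), 
[... 792 characters left out ...]

along y x=40 [(-160, 120), (-155, 123), (-150, 123), (-145, 124), (-140, 124), (-135, 124), (-130, 125), (-125, 126), (-120, 127), (-115, 128), (-110, 128), (-105, 131), (-100, 127), (-95, 128), (-90, 129), (-85, 163), (-80, 168), (-75, 169), (-70, 168), (-65, 169), (-60, 169), (-55, 171), (-50, 170), (-45, 170), (-40, 171), (-35, 170), (-30, 172), (-25, 173), (-20, 172), (-15, 174), (-10, 173), (-5, 173), (0, 173), (5, 172), (10, 174), (15, 174), (20, 174), (25, 175), (30, 174), (35, 173), (40, 175), (45, 175), (50, 175), (55, 175), (60, 175), (65, 176), (70, 169), (75, 135), (80, 121), (85, 124), (90, 123), (95, 119), (100, 138), (105, 142), (110, 151), (115, 171), (120, 175), (125, 177)]
```

```bash
cat >> h.py <<'E'
PUT=np.array([.5937,-.1767,.087])
E
python3 -m crank '[[-8,-1,0,0,0,0,-1],[-16,-2,2,0,0,0,-1],[-25,-5,4,0,0,0,-1],[-30,-6,6,0,0,0,-1],[-30,-6,7,0,0,0,-1],[-30,-6,7,0,0,0,-1],[-27,-5,7,0,0,0,-1],[-20,-5,6,0,0,0,-1],[-10,-2,4,0,0,0,-1],[-4,-1,2,0,0,0,-1]]'
python3 - <<'E'
from h import *
p,R=toolpose(PUT+[0,0,.03],YAW);delta(p,R)
E
```

```text
t: 12.42
tool_pos: [0.5109, -0.1937, 0.2649]
tool_rot: [1.801, 2.238, 0.435]
contact_force: [-0.7, -0.8, -1.9]
opening: 0.0086
grip_force: 107.6
t 12.42 shift mm before turn [ -1.6 -28.6 112.7] turn [-0.002 -0.002 -0.003] | shift mm after turn [ -1.3 -28.9 112.7]
```

```bash
python3 -m crank '[[-0.5,-2,6,0,0,0,-1],[-1,-4,15,0,0,0,-1],[0,-4,15,0,0,0,-1],[0,-4,15,0,0,0,-1],[0,-4,15,0,0,0,-1],[0,-4,15,0,0,0,-1],[0,-3,13,0,0,0,-1],[0,-2,10,0,0,0,-1],[0,-1,5,0,0,0,-1],[0,-0.5,3,0,0,0,-1]]'
python3 - <<'E'
from h import *
p,R=toolpose(PUT+[0,0,.002],YAW);delta(p,R)
E
```

```text
t: 13.25
tool_pos: [0.5265, -0.1901, 0.1514]
tool_rot: [1.797, 2.238, 0.436]
contact_force: [0.1, 0.4, -0.8]
opening: 0.0088
grip_force: 107.6
t 13.25 shift mm before turn [ -1.5 -11.6  27.4] turn [-0.    -0.001 -0.   ] | shift mm after turn [ -1.5 -11.6  27.4]
```

```bash
python3 -m crank '[[0,-1.5,4,0,0,0,-1],[0,-2,4.5,0,0,0,-1],[0,-2,4.5,0,0,0,-1],[0,-1.6,4,0,0,0,-1],[0,-1.3,3,0,0,0,-1],[0,-1,2.5,0,0,0,-1],[0,-0.7,1.5,0,0,0,-1],[0,-0.5,1.3,0,0,0,-1],[0,0,0,0,0,0,-1],[0,0,0,0,0,0,-1]]'
```

```text
t: 14.08
tool_pos: [0.5261, -0.1913, 0.1247]
tool_rot: [1.797, 2.236, 0.436]
contact_force: [-0.9, -0.6, -2.5]
opening: 0.0086
grip_force: 107.6
```

```bash
python3 -m crank '[[0,-0.4,0.9,0,0,0,-1],[0,0,0,0,0,0,-1],[0,-0.4,0.9,0,0,0,-1],[0,0,0,0,0,0,-1],[0,-0.4,0.9,0,0,0,-1],[0,0,0,0,0,0,-1],[0,0,0,0,0,0,-1],[0,0,0,0,0,0,-1],[0,0,0,0,0,0,-1],[0,0,0,0,0,0,-1]]'
```

```text
t: 14.92
tool_pos: [0.5261, -0.1913, 0.1218]
tool_rot: [1.797, 2.236, 0.436]
contact_force: [0.4, 0.5, -2.2]
opening: 0.0086
grip_force: 107.7
```

```bash
python3 -m crank '[[0,-0.4,0.9,0,0,0,-1],[0,0,0,0,0,0,-1],[0,0,0,0,0,0,-1],[0,0,0,0,0,0,-1],[0,0,0,0,0,0,-1],[0,0,0,0,0,0,-1],[0,0,0,0,0,0,-1],[0,0,0,0,0,0,-1],[0,0,0,0,0,0,-1],[0,0,0,0,0,0,-1]]'
python3 -m crank '[[0,-0.3,0.7,0,0,0,-1],[0,0,0,0,0,0,-1],[0,0,0,0,0,0,-1],[0,0,0,0,0,0,-1],[0,0,0,0,0,0,-1],[0,0,0,0,0,0,-1],[0,0,0,0,0,0,-1],[0,0,0,0,0,0,-1],[0,0,0,0,0,0,-1],[0,0,0,0,0,0,-1]]'
```

```text
t: 15.75
tool_pos: [0.5264, -0.1915, 0.1217]
tool_rot: [1.796, 2.235, 0.436]
contact_force: [-3.8, 0.7, 5.4]
opening: 0.0086
grip_force: 108.7
t: 16.58
tool_pos: [0.5265, -0.1916, 0.1217]
tool_rot: [1.795, 2.235, 0.436]
contact_force: [-6.5, 2.4, 8.6]
opening: 0.0082
grip_force: 109.5
```

Seated: the contact force has turned upward. I'll release and back off along the tongue.

```bash
python3 -m crank '[[0,0,0,0,0,0,-0.5],[0,0,0,0,0,0,0],[0,0,0,0,0,0,0.2],[0,0,0,0,0,0,0.2],[0,0,0,0,0,0,0.2],[0,0,0,0,0,0,0.2],[0,0,-5,0,0,0,0.2],[0,0,-10,0,0,0,0.2],[0,0,-15,0,0,0,0.2],[0,0,-20,0,0,0,0.2]]'
python3 -m crank '[[0,0,-25,0,0,0,0.2],[0,0,-25,0,0,0,0.2],[0,0,-25,0,0,0,-1],[0,0,-15,0,0,0,-1],[0,0,0,0.08,0,0,-1],[0,0,0,0.08,0,0,-1],[0,0,0,0.08,0,0,-1],[0,0,0,0.08,0,0,-1],[0,0,0,0.07,0,0,-1],[0,0,0,0,0,0,-1]]'
python3 - <<'E'
from h import *
# scene/top sticks + handle
top=get_image("top");cv2.imwrite("pics/t7.png",top[:,:,::-1]);sc=get_image("scene");cv2.imwrite("pics/s7.png",sc[:,:,::-1])
a=cv2.resize(top[150:285,175:470,::-1],None,fx=2.7,fy=2.7);b=cv2.resize(sc[200:330,200:470,::-1],None,fx=1.75,fy=1.75)
C=np.zeros((600,797,3),np.uint8);C[:a.shape[0],:a.shape[1]]=a[:,:797];C[366:366+b.shape[0],:b.shape[1]]=b;cv2.imwrite("pics/m7.png",C)
o=ctrl.get_obs();R=Ro.from_rotvec(o["tool_rot"]).as_matrix();print(o["tool_pos"],R.round(3))
E
```

```text
t: 17.42
tool_pos: [0.5067, -0.1949, 0.1661]
tool_rot: [1.799, 2.238, 0.436]
contact_force: [0.2, 1.0, 1.2]
opening: 0.0511
grip_force: 0.0
t: 18.25
tool_pos: [0.476, -0.2023, 0.2508]
tool_rot: [-1.964, -2.448, 0.007]
contact_force: [-0.0, -0.6, -0.1]
opening: 0.0001
grip_force: 0.0
[ 0.47487785 -0.20241346  0.2501422 ] [[-0.216  0.976 -0.004]
 [ 0.976  0.216 -0.001]
 [ 0.    -0.004 -1.   ]]
```

View pics/m7.png

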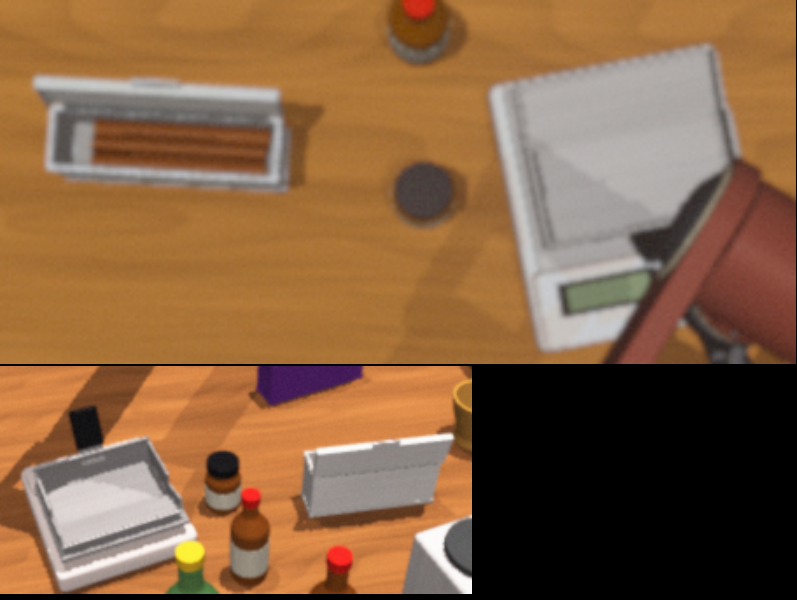

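The pan sits squarely on the scale, handle over the display at (660,245). All four sticks lie in the tin and the lid is still open. Next I'll push the lid from behind with the fingers shut.

```bash
cat >> h.py <<'E'
def tinpose(x,z,y=0):
    R=Rpan(TYAW);return TIN+R@np.array([x,y,z]),R@np.array([[0,1,0],[1,0,0],[0,0,-1.]])
E
python3 - <<'E'
from h import *
delta(*tinpose(.078,.165))
E
```

```text
t 18.35 shift mm before turn [354.8 282.2  -0.9] turn [-0.004  0.     0.257] | shift mm after turn [4.149e+02 1.826e+02 1.000e-01]
```

```bash
python3 -m crank '[[0,0,-8,0,0,0.086,-1],[0,0,-8,0,0,0.086,-1],[0,0,-4,-0.004,0,0.085,-1],[16,7,0,0,0,0,-1],[32,14,0,0,0,0,-1],[32,14,0,0,0,0,-1],[32,14,0,0,0,0,-1],[32,14,0,0,0,0,-1],[32,14,0,0,0,0,-1],[32,14,0,0,0,0,-1]]'
python3 -m crank '[[32,14,0,0,0,0,-1],[32,14,0,0,0,0,-1],[32,14,0,0,0,0,-1],[32,14,0,0,0,0,-1],[32,14,0,0,0,0,-1],[24,11,0,0,0,0,-1],[14,7,0,0,0,0,-1],[8,3,0,0,0,0,-1],[0,0,0,0,0,0,-1],[0,0,0,0,0,0,-1]]'
python3 - <<'E'
from h import *
delta(*tinpose(.078,.032));
E
```

```text
t: 19.18
tool_pos: [0.5739, 0.0026, 0.2699]
tool_rot: [2.267, 2.174, 0.0]
contact_force: [0.3, -0.3, 0.1]
opening: -0.0001
grip_force: 0.0
t: 20.02
tool_pos: [0.6729, 0.2029, 0.2693]
tool_rot: [-2.266, -2.176, 0.002]
contact_force: [-0.9, -1.2, -0.6]
opening: 0.0
grip_force: 0.0
t 20.02 shift mm before turn [  2.2   1.1 152.2] turn [-0.001  0.001 -0.001] | shift mm after turn [  2.1   0.9 152.3]
```

Descend 152 mm behind the lid, then push towards −x.

```bash
python3 -m crank '[[0,1,10,0,0,0,-1],[0,0,18,0,0,0,-1],[0,0,20,0,0,0,-1],[0,0,20,0,0,0,-1],[0,0,20,0,0,0,-1],[0,0,20,0,0,0,-1],[0,0,18,0,0,0,-1],[0,0,14,0,0,0,-1],[0,0,8,0,0,0,-1],[0,0,4,0,0,0,-1]]'
python3 -m crank '[[0,-4,0,0,0,0,-1],[0,-6,0,0,0,0,-1],[0,-6,0,0,0,0,-1],[0,-6,0,0,0,0,-1],[0,-6,0,0,0,0,-1],[0,-6,0,0,0,0,-1],[0,-6,0,0,0,0,-1],[0,-6,0,0,0,0,-1],[0,-5,0,0,0,0,-1],[0,-3,0,0,0,0,-1]]'
python3 - <<'E'
from h import *
delta(*tinpose(-.01,.032));
E
```

```text
t: 20.85
tool_pos: [0.6731, 0.2026, 0.1151]
tool_rot: [-2.266, -2.174, 0.006]
contact_force: [0.4, -0.7, 0.2]
opening: -0.0
grip_force: 0.0
t: 21.68
tool_pos: [0.6192, 0.2058, 0.1168]
tool_rot: [-2.265, -2.176, 0.003]
contact_force: [1.1, 1.0, -0.9]
opening: 0.0
grip_force: 0.5
t 21.68 shift mm before turn [  1.3 -33.3  -0.1] turn [-0.002  0.001 -0.   ] | shift mm after turn [  1.3 -33.3  -0.2]
```

```bash
python3 -m crank '[[0,-4,0,0,0,0,-1],[0,-6,0,0,0,0,-1],[0,-6,0,0,0,0,-1],[0,-6,0,0,0,0,-1],[0,-6,0,0,0,0,-1],[0,-6,0,0,0,0,-1],[0,-4,0,0,0,0,-1],[0,-2,0,0,0,0,-1],[0,0,0,0,0,0,-1],[0,0,0,0,0,0,-1]]'
python3 - <<'E'
from h import *
delta(*tinpose(-.012,.006));
t=get_image("top");cv2.imwrite("pics/t8.png",t[:,:,::-1])
E
```

```text
t: 22.52
tool_pos: [0.5799, 0.2074, 0.117]
tool_rot: [-2.265, -2.176, 0.003]
contact_force: [0.1, 0.0, 0.4]
opening: 0.0002
grip_force: 0.0
t 22.52 shift mm before turn [ 1.3  4.1 26. ] turn [-0.002  0.001 -0.   ] | shift mm after turn [ 1.2  4.1 26. ]
```

Now I'll press down from above, watching the force.

```bash
python3 -m crank '[[0,2,0,0,0,0,-1],[0,2,2,0,0,0,-1],[0,0,3,0,0,0,-1],[0,0,3,0,0,0,-1],[0,0,3,0,0,0,-1],[0,0,3,0,0,0,-1],[0,0,3,0,0,0,-1],[0,0,3,0,0,0,-1],[0,0,2,0,0,0,-1],[0,0,0,0,0,0,-1]]'
python3 -m crank '[[0,0,1,0,0,0,-1],[0,0,1,0,0,0,-1],[0,0,1,0,0,0,-1],[0,0,0.5,0,0,0,-1],[0,0,0,0,0,0,-1],[0,0,0,0,0,0,-1],[0,0,0,0,0,0,-1],[0,0,0,0,0,0,-1],[0,0,0,0,0,0,-1],[0,0,0,0,0,0,-1]]'
```

```text
t: 23.4
tool_pos: [0.5837, 0.2071, 0.0943]
tool_rot: [-2.265, -2.176, 0.004]
contact_force: [-0.2, 0.0, -0.4]
opening: -0.0001
grip_force: 0.0
t: 24.23
tool_pos: [0.5841, 0.2072, 0.0916]
tool_rot: [-2.266, -2.176, 0.002]
contact_force: [-0.8, 0.8, 0.6]
opening: -0.0001
grip_force: 0.0
```

```bash
python3 -m crank '[[0,0,1,0,0,0,-1],[0,0,1,0,0,0,-1],[0,0,1,0,0,0,-1],[0,0,0.5,0,0,0,-1],[0,0,0,0,0,0,-1],[0,0,0,0,0,0,-1],[0,0,0,0,0,0,-1],[0,0,0,0,0,0,-1],[0,0,0,0,0,0,-1],[0,0,0,0,0,0,-1]]'
python3 - <<'E'
from h import *
g0=cv2.imread("pics/t7.png")
g=get_image("top")[:,:,::-1];cv2.imwrite("pics/t9.png",g)
for c in(200,210,262,272):print(c,g[176:224,c].max(1).tolist())
E
```

```text
t: 25.07
tool_pos: [0.5841, 0.2072, 0.089]
tool_rot: [-2.266, -2.176, 0.003]
contact_force: [-3.7, 0.1, 5.1]
opening: 0.0001
grip_force: 2.6
200 [118, 122, 124, 127, 129, 126, 130, 134, 132, 136, 137, 144, 144, 147, 148, 149, 150, 145, 141, 139, 136, 134, 132, 127, 126, 126, 121, 119, 119, 115, 114, 112, 106, 103, 99, 98, 83, 83, 86, 113, 139, 145, 148, 148, 146, 144, 140, 146]
210 [125, 128, 127, 129, 131, 132, 132, 134, 140, 141, 144, 147, 148, 148, 150, 142, 141, 138, 137, 135, 129, 127, 128, 125, 122, 119, 118, 117, 114, 112, 110, 103, 99, 93, 87, 74, 72, 69, 88, 114, 139, 155, 161, 162, 159, 155, 157, 155]
262 [176, 173, 173, 179, 179, 178, 160, 134, 124, 118, 120, 118, 121, 117, 110, 107, 137, 158, 161, 162, 161, 163, 162, 162, 162, 163, 164, 161, 162, 164, 164, 165, 163, 161, 161, 165, 165, 166, 162, 157, 138, 113, 107, 115, 120, 114, 111, 106]
272 [176, 172, 174, 180, 183, 182, 176, 174, 169, 157, 135, 119, 123, 117, 112, 100, 119, 146, 159, 163, 164, 164, 164, 162, 166, 164, 164, 162, 164, 160, 164, 165, 167, 166, 163, 163, 165, 169, 171, 179, 177, 150, 119, 126, 153, 162, 161, 158]
```

Contact comes at z = 0.089, exactly the shut lid's height. I'll press slightly more, then lift clear and check.

```bash
python3 -m crank '[[0,0,1,0,0,0,-1],[0,0,0.5,0,0,0,-1],[0,0,0,0,0,0,-1],[0,0,0,0,0,0,-1],[0,0,-4,0,0,0,-1],[0,0,-15,0,0,0,-1],[0,0,-25,0,0,0,-1],[0,0,-35,0,0,0,-1],[0,0,-35,0,0,0,-1],[0,0,-30,0,0,0,-1]]'
python3 -m crank '[[0,-25,-10,0,0,0,-1],[0,-30,0,0,0,0,-1],[0,-30,0,0,0,0,-1],[0,-30,0,0,0,0,-1],[0,-20,0,0,0,0,-1],[0,-10,0,0,0,0,-1],[0,0,0,0,0,0,-1],[0,0,0,0,0,0,-1],[0,0,0,0,0,0,-1],[0,0,0,0,0,0,-1]]'
python3 - <<'E'
from h import *
g=get_image("top");cv2.imwrite("pics/t10.png",g[:,:,::-1]);s=get_image("scene");s0=np.load("pics/scene0.npy");t0=np.load("pics/top0.npy")
f=g.astype(int);br=((f[...,0]-f[...,2]>35));print("brown px in mouth",br[196:212,200:272].sum())
for c in(205,235,265):print(c,f[184:222,c].max(1).tolist())
# lid free edge/tab line in scene: where silver ends above tin
for X,n in((tinpose(-.027,.004)),"edge shut"),((tinpose(.04,.053)),"edge open"):print(n,proj("scene",X[0]).round())
for c in(400,415,430):print(c,s[232:292,c].min(1).tolist())
print(ctrl.get_obs()["contact_force"],ctrl.get_obs()["tool_pos"])
E
```

```text
t: 25.95
tool_pos: [0.5845, 0.2074, 0.2326]
tool_rot: [2.265, 2.176, -0.001]
contact_force: [0.6, -0.1, -0.1]
opening: 0.0
grip_force: 0.0
t: 26.78
tool_pos: [0.4404, 0.2131, 0.2407]
tool_rot: [-2.266, -2.175, 0.003]
contact_force: [1.4, 0.2, -0.1]
opening: 0.0002
grip_force: 0.0
brown px in mouth 0
205 [178, 176, 167, 151, 148, 180, 198, 203, 203, 203, 204, 204, 205, 203, 203, 205, 203, 203, 203, 203, 203, 204, 203, 204, 204, 203, 204, 201, 191, 165, 125, 121, 141, 152, 155, 157, 153, 151]
235 [172, 171, 169, 164, 147, 130, 155, 189, 202, 203, 203, 204, 204, 203, 204, 203, 203, 203, 203, 203, 203, 204, 203, 204, 203, 203, 203, 204, 204, 204, 204, 204, 202, 200, 182, 163, 155, 155]
265 [168, 168, 165, 167, 169, 164, 152, 141, 168, 196, 203, 203, 204, 204, 202, 203, 202, 205, 203, 203, 204, 202, 202, 204, 202, 204, 203, 204, 204, 204, 203, 195, 175, 130, 114, 128, 143, 158]
edge shut [408. 243.]
edge open [419. 245.]
400 [57, 60, 58, 65, 70, 69, 65, 65, 66, 63, 66, 96, 199, 247, 248, 248, 249, 249, 249, 249, 249, 249, 249, 249, 249, 248, 235, 163, 88, 95, 131, 140, 139, 141, 139, 141, 138, 141, 137, 141, 136, 142, 139, 138, 140, 138, 144, 142, 142, 137, 136, 109, 48, 30, 37, 48, 63, 69, 67, 70]
415 [70, 70, 71, 72, 69, 72, 72, 76, 166, 236, 247, 248, 248, 248, 248, 248, 248, 248, 249, 250, 249, 249, 249, 248, 237, 179, 99, 83, 111, 136, 142, 137, 137, 139, 140, 138, 139, 137, 137, 140, 142, 140, 139, 143, 143, 141, 139, 136, 135, 108, 55, 35, 39, 55, 61, 68, 69, 72, 69, 76]
430 [64, 57, 59, 60, 59, 56, 59, 65, 130, 221, 246, 248, 249, 249, 249, 248, 248, 248, 248, 248, 250, 249, 246, 223, 113, 79, 107, 133, 139, 135, 138, 137, 139, 140, 139, 137, 137, 140, 139, 140, 140, 142, 139, 140, 143, 137, 135, 111, 63, 32, 32, 45, 64, 72, 73, 73, 68, 70, 73, 70]
[-0.04308726  0.84357688 -0.14155678] [0.44019585 0.21301535 0.24062391]
```

```bash
python3 - <<'E'
from h import *
R=Rpan(TYAW)
for a in(0,.05,.1,.2):
    E=[proj("scene",TIN+R@[.027-.054*np.cos(a),y,.004+.054*np.sin(a)]) for y in(.06,-.06)]
    H=[proj("scene",TIN+R@[.027,y,.004]) for y in(.06,-.06)]
    f=lambda L,c:np.interp(c,*zip(*sorted(map(tuple,L))))
    print(a,[(c,round(f(E,c),1),round(f(H,c),1)) for c in(400,430)])
E
```

```text
0 [(400, np.float64(243.7), np.float64(258.0)), (430, np.float64(240.4), np.float64(254.6))]
0.05 [(400, np.float64(242.9), np.float64(258.0)), (430, np.float64(239.6), np.float64(254.6))]
0.1 [(400, np.float64(242.2), np.float64(258.0)), (430, np.float64(238.9), np.float64(254.6))]
0.2 [(400, np.float64(240.8), np.float64(258.0)), (430, np.float64(237.5), np.float64(254.6))]
```

The measured edge rows, about 243.6 and 240.3, match a lid angle of 0. I'll hand the job in.

```bash
python3 -c "
from station import ctrl
print(ctrl.finish_job())"
```

```text
the job is handed in; nothing more can be done
None
```

The job is handed in at about 27 s of the 72 s; no verdict came back, but the images and contact forces show all four sticks in the tin, the pan square on the scale with its handle over the display, and the lid shut; I saw no other goods move, though I did not measure them at the end.

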